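# Complete the vial kit with one of each

## Task

The blue kit tray must hold exactly one green-capped vial and one red-capped vial, and one of them is already in it. Take the kind that is missing from the grey stock mat and stand it upright in the tray's empty compartment; leave the vial already in the tray in its compartment, and leave the spare green-capped vial standing where it is on the mat.

Things in the scene. Friction and masses are not known exactly. Their poses are not given: they have to be found in the camera images.
- kit_tray: blue shallow tray, fixed, 106 (x) by 156 (y) mm, lips 5 to 9 mm more, any yaw. Origin: centre of its underside, z up. Floor 3 mm, rim 16 mm above the bench, walls 3 mm. A 3 mm divider along x in the middle (top 11 mm up) makes two compartments, 100 (x) by 73 (y) mm, centres at y = -39 and +39 mm; one holds a vial. It stands left or right of the flat balance, the stock mat on the other side
- green_a_mid (a point): green-capped glass vial, loose, upright, 22 mm across, 51 mm tall (straight body to 41 mm, then a 20 mm wide cap), 20 g. Point: its centre, 25.5 mm above its foot, z up. Starts in the kit tray or on the stock mat. One of two alike. Round the work nothing but the glass-sided balance (far right) is taller than 0.15 m
- green_b_mid (a point): green-capped glass vial, loose, upright, 22 mm across, 51 mm tall (straight body to 41 mm, then a 20 mm wide cap), 20 g. Point: its centre, 25.5 mm above its foot, z up. Starts in the kit tray or on the stock mat. One of two alike. Round the work nothing but the glass-sided balance (far right) is taller than 0.15 m
- red_mid (a point): red-capped glass vial, loose, upright, 22 mm across, 51 mm tall (straight body to 41 mm, then a 20 mm wide cap), 20 g. Point: its centre, 25.5 mm above its foot, z up. Starts in the kit tray or on the stock mat. Mat: grey, 150 x 180 mm, top 3 mm above the bench; three vials on it, 70 mm or more apart: two listed ones and a white-capped one of that size that is not for the kit

How it is judged:
By the outcome, as a careful person would: the job done as asked, in the order asked, and still so for the second after the job is handed in, with the robot touching nothing.
It also fails if it takes over 37 s, if anything falls off the work surface, if the arm or the gripper's body presses on something with over 40 N, if the wrist force passes 120 N, or if a joint passes its speed limit or range.

## Robot

A 6-joint arm with a two-finger parallel gripper is mounted at the origin on a cart in front of the work surface, level with it; the furniture and walls round the work are solid. World frame = base frame: x ahead of the robot, y to its left, z up, the work surface at z = 0. Lengths are in m, angles in rad, forces in N, time in s.
With the tool pointing down it reaches from about 0.4 to 0.925 m from the base axis. Payload 3.4 kg.
Tool frame: the origin (TCP) lies midway between the tips of the shut fingers; the grasp point (between the pads) lies 19 mm behind it; z points along the fingers, y is the direction in which the jaws open and shut (so a half turn about z gives the same grasp; the last joint's range is limited). The gripper opens to 85 mm and grips with 20 to 120 N. Pads are 22 mm wide; open, the fingers measure 114 mm over their backs; the gripper's body (76 mm by 85 mm) begins 54 mm behind the grasp point. The pads swing forward as they close: fully open they stand 13 mm farther back than shut.
Start: joints at [-1.3, 0.307, 1.506, -0, 1.328, -0.073], TCP at [0.194, -0.541, 0.204] pointing down, gripper open.
Joint ranges: [-3.12, 3.12], [-1.05, 2.28], [0.14, 2.33], [-1.42, 4.57], [0.1, 2.73], [-2.68, 2.68]. Speed limits (rad/s): [2.57, 2.57, 3.14, 3.14, 3.14, 3.14].

## Interface

Orientations are given as [roll, pitch, yaw] about the fixed x, y, z axes, in that order (R = Rz(yaw) Ry(pitch) Rx(roll)).
In Python, from station import readout, vision, bot, spotter gives the robot as it stands.
- The arm moves only by the tool jog_arm, never from a script. Its argument "increments" is a list of rows, each a list of 2 entries, a list of its own where there are three numbers: the shift along the tool's x, y, z in mm, then the turn about the tool's z in rad. A call has 1 to 12 rows; each row shifts and turns the commanded pose from where the row before left it, along the tool's axes as they then stand; what a row does not reach is not made up. A row lasts 1/12 s, in which the tool goes at most 41.7 mm and 7.16 degrees, less where a joint would pass 70% of its speed; a pose out of reach is approached as far as the arm can. A call with a gripper value outside its range is refused whole. "claw" is the finger opening in mm, from 0 to 85.4, set as the call begins (left out, the last holds). The fingers move at their own pace and stop on an object; the grip force is fixed at half the most. Time passes only in rows, so rows that do not move let the fingers close. It gives the time, the measured TCP pose, the force and the opening at its end, in the units of the state.
- readout.state(): the state, without advancing time (a new reading comes with each control period).
- vision.camera(name): name is "scene" or "top"; returns a dict with "frame" (384x512x3 uint8, red, green, blue), "mtx" (3x3 intrinsics, pixels), "R" (3x3) and "t" (3): a world point X has camera coordinates R X + t. Camera axes: x right, y down, z forward; pixel columns grow to the right and rows downward; lengths in m; the calibration is good to about 2 mm. A picture is of the moment at which its call begins. There is no depth.
- bot.close_job(): hands the job in, once; it reports no verdict.
Trained networks look in a picture, given as the dict that the camera call returned (one of the last four; its "shot" number tells which), for a name from the list of things; names that differ only in an ending like _2 or _b are one class to them, and where a whole thing is asked for, a point or a joint stands for the part that bears it (a point fixed in the world has none). Each returns a list of dicts, best first, with "confidence" (0 to 1); they miss things now and then, are a little off and sometimes report something else, mostly with a low value. They report only what shows in the picture. A call takes as long as a camera call.
- spotter.cut_out(picture, query): "region" (384x512 bool, what is visible of it) and "uv" ([column, row] in pixels, amid what is visible of it).
The state is a dict: "clock": time; "qpos": joint angles; "joint_vel": joint speeds; "joint_efforts": joint torques, N m; "tcp_pos": TCP position; "ee_rot": TCP orientation; "wrist_force": force on the tool from outside, world axes, zero at the start; "ft_torque": the same for the moment, N m; "finger_gap": opening from 0.0 (shut) to 1.0 (fully open).
Only numpy, scipy, OpenCV 4.12 (cv2) and the standard library are available. Lean on these libraries where they do the work, as an engineer would, in place of code of your own. Each camera call takes 0.05 s, during which the arm holds its last target. There are 200 camera calls.

## Working session

There is one attempt and no reset: what is moved stays moved. The work goes in short steps, Python scripts to look and compute and a tool call to move; the robot and the scene stay as the last step left them, time stands still between calls to the robot, and variables do not carry over. Pictures are saved under pics/ and viewed, about 8 in all and at most 12, crops included, and the job is handed in when it is done.

Besides the shell and the picture viewer there is one more tool, called as a command line: name --argument value ..., lists and objects as JSON in quotes. jog_arm: Moves the arm, as the interface text tells. Its arguments: {"type":"object","properties":{"increments":{"type":"array"},"claw":{"type":"number"}},"required":["increments"]}

```bash
mkdir -p pics; cat > h.py <<'E'
import numpy as np, cv2
from station import readout, vision, bot, spotter
def ray(c,uv,z):
    d=c["R"].T@np.linalg.inv(c["mtx"])@np.array([uv[0],uv[1],1.]); o=-c["R"].T@c["t"]
    return o+d*(z-o[2])/d[2]
def proj(c,X):
    p=c["mtx"]@(c["R"]@np.array(X)+c["t"]); return p[:2]/p[2]
def save(c,n): cv2.imwrite("pics/"+n,cv2.cvtColor(c["frame"],cv2.COLOR_RGB2BGR))
E
python3 - <<'E'
from h import *
s=readout.state(); print(s)
a=vision.camera("top"); b=vision.camera("scene")
im=np.vstack([a["frame"],b["frame"]]); 
cv2.imwrite("pics/top.png",cv2.resize(a["frame"][...,::-1],(800,600)));cv2.imwrite("pics/scene.png",cv2.resize(b["frame"][...,::-1],(800,600)))
for n,c in(("top",a),("scene",b)):
    print(n,"cam at",-c["R"].T@c["t"])
    for q in("green_a_mid","red_mid","kit_tray"):
        for d in spotter.cut_out(c,q): print(q,d["confidence"],d["uv"],d["region"].sum(),ray(c,d["uv"],.028).round(4))
E
```

```text
{'clock': 0.0, 'qpos': array([-1.29948756e+00,  3.07566349e-01,  1.50763755e+00,  1.63667235e-05,
        1.32841932e+00, -7.35119642e-02]), 'joint_vel': array([-0.00069325, -0.00130708, -0.00129137, -0.000226  ,  0.00158437,
        0.00131152]), 'joint_efforts': array([ 6.20423234e-04, -4.57549417e+01, -2.51914269e+01,  1.86658626e-04,
        1.31881441e-02,  2.01231774e-05]), 'tcp_pos': array([ 0.19414365, -0.54044687,  0.20309843]), 'ee_rot': array([-3.13956874e+00, -1.64973796e-04,  3.44816618e-01]), 'wrist_force': array([-1.75380115,  0.26489548,  0.01320466]), 'ft_torque': array([ 0.00718415,  0.01617229, -0.0714544 ]), 'finger_gap': 0.9982199616971478}
top cam at [0.12554272 0.02880202 1.53018006]
green_a_mid 0.43 [175.7, 186.0] 43 [0.5342 0.3176 0.028 ]
kit_tray 0.76 [326.7, 203.7] 1688 [ 0.5125 -0.1708  0.028 ]
scene cam at [-0.06761113  0.57747685  0.69397274]
green_a_mid 0.51 [170.7, 247.5] 160 [0.539  0.3237 0.028 ]
red_mid 0.54 [207.7, 253.0] 195 [0.4643 0.2681 0.028 ]
kit_tray 0.96 [312.6, 176.1] 1231 [ 0.5014 -0.1454  0.028 ]
```

View pics/top.png

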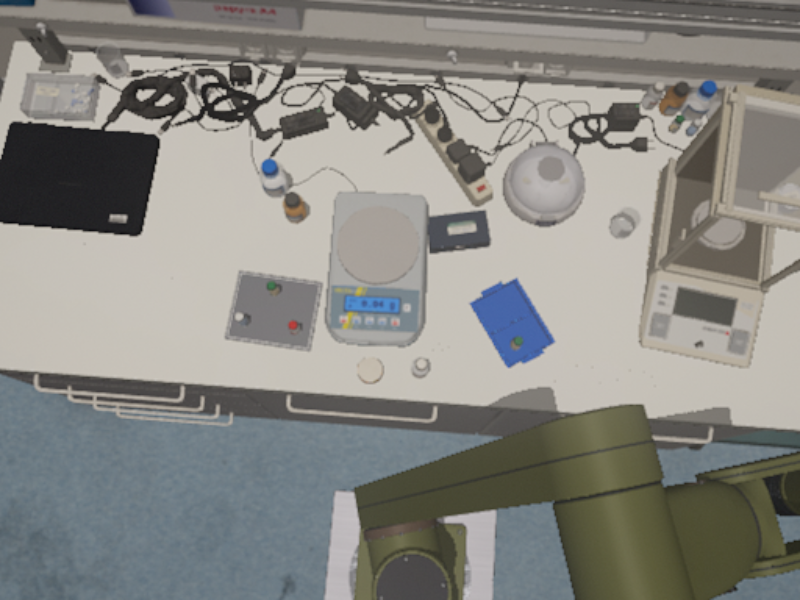

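View pics/scene.png

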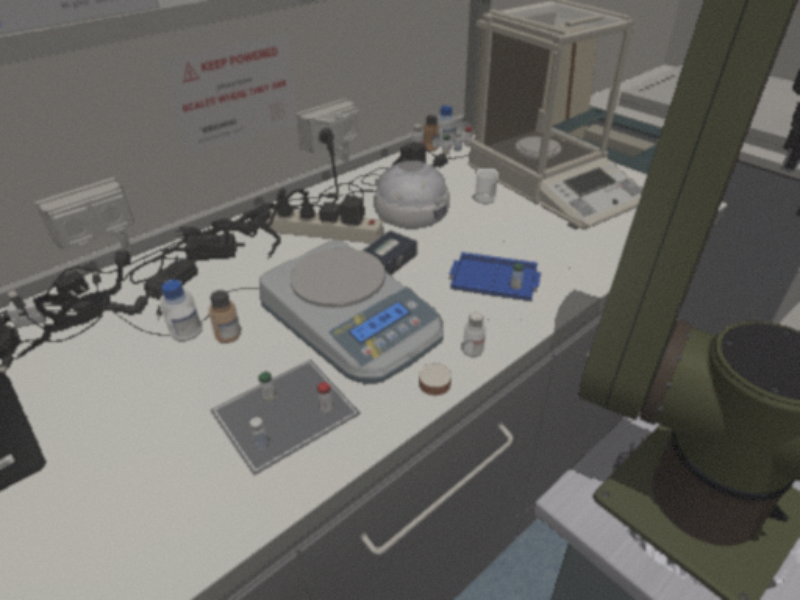

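The top view (800x600 scale) shows the tray at right (512,322), with a green vial in its near compartment (517,342). The mat is at left, with green (273,287), red (295,326) and white (242,318). So red is missing, and the far compartment is empty. Next I'll measure these precisely.

```bash
cat >> h.py <<'E'
def cap(c,near,col,r=10):
    f=c["frame"].astype(int); R,G,B=f[...,0],f[...,1],f[...,2]
    m={"red":(R>G+35)&(R>B+35),"green":(G>R+12)&(G>B+8)}[col]
    v,u=np.nonzero(m); k=np.hypot(u-near[0],v-near[1])<r
    return np.array([u[k].mean(),v[k].mean()]),k.sum()
def tri(c1,p1,c2,p2):
    P=[c["mtx"]@np.c_[c["R"],c["t"]] for c in(c1,c2)]
    X=cv2.triangulatePoints(P[0],P[1],np.array(p1,float),np.array(p2,float))[:,0]; return X[:3]/X[3]
E
python3 - <<'E'
from h import *
a=vision.camera("top"); b=vision.camera("scene")
for n,col,pa,pb in(("red","red",(188,209),(207,248)),("gmat","green",(175,184),(170,242)),("gtray","green",(331,219),(331,171))):
    A,na=cap(a,pa,col);B,nb=cap(b,pb,col)
    print(n,A,na,B,nb,tri(a,A,b,B).round(4),"top z.048",ray(a,A,.048).round(4),"scene",ray(b,B,.047).round(4))
print("white",tri(a,(154,202.5),b,(165,271)),ray(a,(154,202.5),.048))
f=a["frame"].astype(int); m=((f[...,2]>f[...,0]+50)&(f[...,2]>f[...,1]+30)); 
m[:,:290]=0;m[:,365:]=0;m[:170]=0;m[245:]=0
cs,_=cv2.findContours(m.astype(np.uint8),0,2); c=max(cs,key=cv2.contourArea)[:,0,:]
W=np.array([ray(a,p,.014)[:2] for p in c],np.float32)
r=cv2.minAreaRect(W);print("tray",r,cv2.boxPoints(r))
cr=a["frame"][165:245,285:370,::-1];cv2.imwrite("pics/tray.png",cv2.resize(cr,None,fx=7,fy=7,interpolation=2))
E
```

```text
red [186.78571429 207.5       ] 28 [206.86111111 247.38888889] 36 [0.4608 0.2701 0.0515] top z.048 [0.4615 0.2706 0.048 ] scene [0.4647 0.268  0.047 ]
gmat [173.125      182.16666667] 24 [169.03571429 240.32142857] 28 [0.5401 0.323  0.0513] top z.048 [0.5408 0.3234 0.048 ] scene [0.5445 0.3215 0.047 ]
gtray [331.09090909 217.90909091] 22 [331.5 170. ] 12 [ 0.4621 -0.1826  0.0525] top z.048 [ 0.4626 -0.1835  0.048 ] scene [ 0.4676 -0.1888  0.047 ]
white [0.47073485 0.37651304 0.04506475] [0.46976625 0.37552532 0.048     ]
tray ((0.5094502568244934, -0.17467151582241058), (0.17063169181346893, 0.11247584968805313), 32.69038009643555) [[ 0.40727425 -0.17342061]
 [ 0.46802235 -0.26808044]
 [ 0.61162627 -0.17592242]
 [ 0.55087817 -0.08126259]]
```

View pics/tray.png

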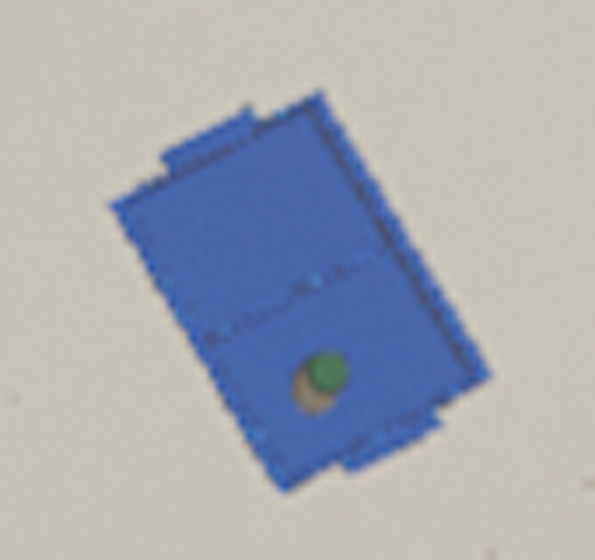

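jog_arm --increments '[[[0,0,0],-0.1125],[[0,0,0],-0.1125],[[35,-12,0],0],[[35,-12,0],0],[[35,-12,0],0],[[35,-12,0],0],[[35,-12,0],0],[[35,-12,0],0],[[35,-12,0],0],[[35,-12,0],0],[[35,-12,0],0],[[35,-12,0],0]]' --claw 50

```text
clock: 1.5
tcp_pos: [0.4252, -0.2498, 0.2043]
ee_rot: [3.141, -0.0, 0.57]
wrist_force: [0.3, -0.5, -0.7]
finger_gap: 0.585
```

jog_arm --increments '[[[22,-30,0],0],[[22,-30,0],0],[[22,-30,0],0],[[22,-30,0],0],[[22,-30,0],0],[[22,-30,0],0],[[22,-30,0],0],[[22,-30,0],0],[[22,-30,0],0],[[22,-30,0],0],[[22,-30,0],0],[[22,-30,0],0]]'

```text
clock: 2.5
tcp_pos: [0.4522, 0.1962, 0.2043]
ee_rot: [3.141, -0.001, 0.57]
wrist_force: [0.9, -0.8, -0.1]
finger_gap: 0.586
```

jog_arm --increments '[[[22,-30,0],0],[[20,-28,0],0],[[0,0,25],0],[[0,0,25],0],[[0,0,20],0],[[0,0,0],0],[[0,0,0],0]]'

```text
clock: 3.08
tcp_pos: [0.4556, 0.2654, 0.1333]
ee_rot: [-3.141, 0.003, 0.57]
wrist_force: [1.0, -0.0, 0.7]
finger_gap: 0.586
```

```bash
python3 - <<'E'
from h import *
a=vision.camera("top"); b=vision.camera("scene")
s=readout.state();print(s["tcp_pos"],s["ee_rot"])
t=(np.array([.461,.270])-s["tcp_pos"][:2])*1000; y=s["ee_rot"][2]
print("tool dx,dy mm",t@[np.cos(y),np.sin(y)],t@[np.sin(y),-np.cos(y)])
B,n=cap(b,(207,247),"red");print(B,n)
cr=b["frame"][150:310,110:310,::-1];cv2.imwrite("pics/ap.png",cv2.resize(cr,None,fx=3.5,fy=3.5))
E
```

```text
[0.45748492 0.26602111 0.13522395] [ 3.14134952e+00 -2.05660076e-03  5.69461553e-01]
tool dx,dy mm 5.1057071550841915 -1.4557335595199288
[209.         247.33333333] 9
```

View pics/ap.png

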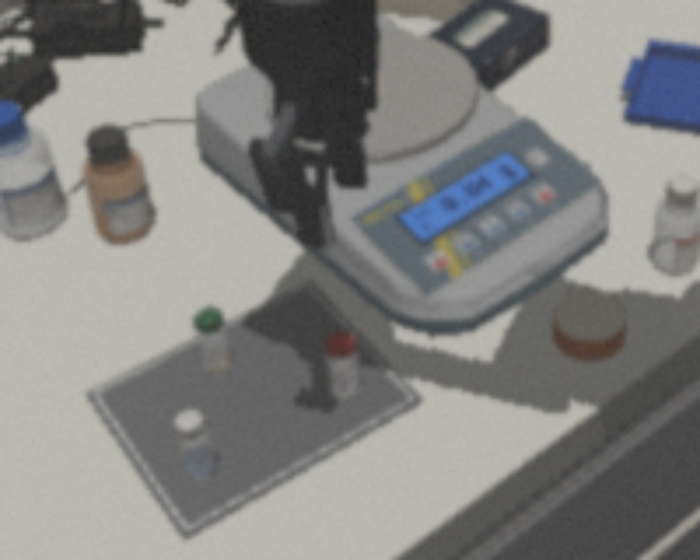

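The gripper is above the red vial. In the crop, red is at (342,370), with a finger on either side of it. I'll shift 6 mm along tool x and descend.

jog_arm --increments '[[[3,-1,20],0],[[3,0,20],0],[[0,0,15],0],[[0,0,10],0],[[0,0,0],0],[[0,0,0],0]]'

```text
clock: 3.68
tcp_pos: [0.4616, 0.2698, 0.0697]
ee_rot: [3.141, -0.001, 0.569]
wrist_force: [-0.2, -0.2, 0.5]
finger_gap: 0.584
```

```bash
python3 - <<'E'
from h import *
b=vision.camera("scene");s=readout.state();print(s["tcp_pos"],s["wrist_force"])
cr=b["frame"][200:290,150:270,::-1];cv2.imwrite("pics/ap2.png",cv2.resize(cr,None,fx=5,fy=5))
E
```

```text
[0.46194049 0.27012282 0.07019117] [0.25548351 0.3294355  0.05029333]
```

View pics/ap2.png

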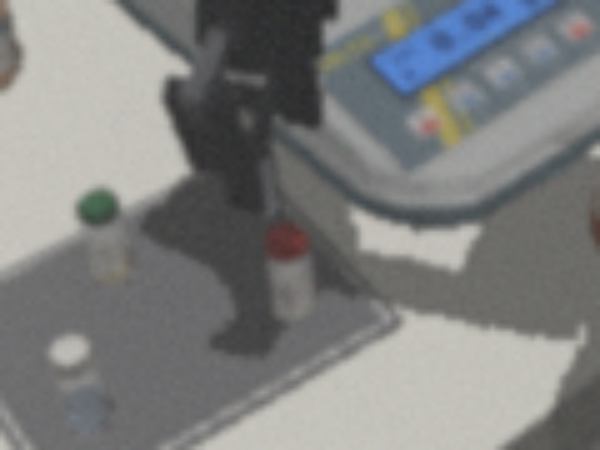

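```bash
python3 - <<'E'
from h import *
b=vision.camera("scene");s=readout.state()
y=s["ee_rot"][2];p=s["tcp_pos"];d=np.array([np.sin(y),-np.cos(y),0])
f=lambda X:((proj(b,X)-[150,200])*5).round()
print("tcp",f(p));
for k in(-.025,.025):print(k,f(p+k*d+[0,0,.006]),f(p+k*d+[0,0,.06]))
for z in(.003,.044,.054,.07): print("vial",z,f([.461,.27,z]))
a=vision.camera("top")
cv2.imwrite("pics/ap3.png",cv2.resize(a["frame"][160:240,140:240,::-1],None,fx=5,fy=5))
E
```

```text
tcp [279. 207.]
-0.025 [257. 237.] [244. 151.]
0.025 [297. 161.] [287.  75.]
vial 0.003 [294. 306.]
vial 0.044 [286. 248.]
vial 0.054 [284. 233.]
vial 0.07 [281. 209.]
```

View pics/ap3.png

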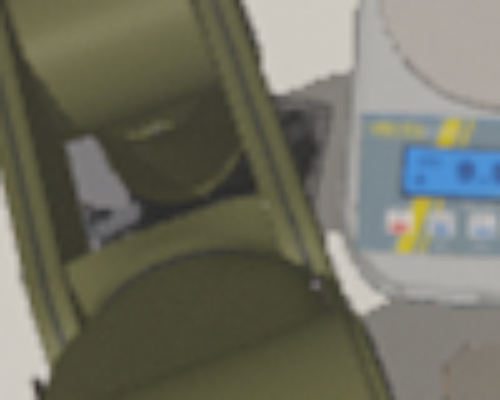

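The projections agree with the picture: the vial lies midway between the fingertips. I'll descend and close.

jog_arm --increments '[[[0,0,15],0],[[0,0,15],0],[[0,0,15],0],[[0,0,12],0],[[0,0,0],0],[[0,0,0],0]]'

```text
clock: 4.33
tcp_pos: [0.4611, 0.2698, 0.0123]
ee_rot: [-3.142, 0.0, 0.57]
wrist_force: [0.3, 1.1, -0.5]
finger_gap: 0.586
```

jog_arm --increments '[[[0,0,0],0],[[0,0,0],0],[[0,0,0],0],[[0,0,0],0],[[0,0,0],0],[[0,0,0],0],[[0,0,0],0],[[0,0,0],0]]' --claw 0

```text
clock: 5.0
tcp_pos: [0.4621, 0.2703, 0.0134]
ee_rot: [3.141, -0.003, 0.57]
wrist_force: [-0.2, -0.1, 5.4]
finger_gap: 0.202
```

jog_arm --increments '[[[0,0,0],0],[[0,0,0],0]]'

```text
clock: 5.17
tcp_pos: [0.4621, 0.2703, 0.0134]
ee_rot: [3.141, -0.003, 0.57]
wrist_force: [-0.8, 0.2, 6.3]
finger_gap: 0.196
```

```bash
python3 - <<'E'
from h import *
b=vision.camera("scene");s=readout.state();print(s["tcp_pos"],s["wrist_force"],s["finger_gap"])
cr=b["frame"][200:290,150:270,::-1];cv2.imwrite("pics/gr.png",cv2.resize(cr,None,fx=5,fy=5))
E
```

```text
[0.46209592 0.27032179 0.01338882] [-1.28719485 -0.11480391  6.84107479] 0.19928753668361093
```

View pics/gr.png

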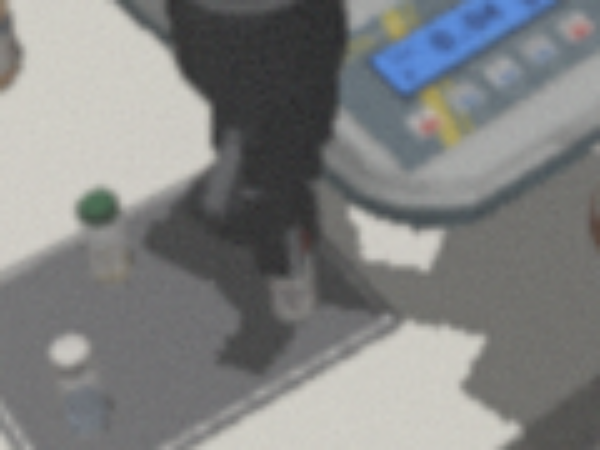

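jog_arm --increments '[[[0,0,-5],0],[[0,0,-10],0],[[0,0,-20],0],[[0,0,-30],0],[[0,0,-35],0],[[0,0,-35],0],[[0,0,-25],0],[[0,0,-10],0],[[0,0,0],0]]'

```text
clock: 5.97
tcp_pos: [0.4629, 0.2707, 0.1856]
ee_rot: [3.141, -0.007, 0.57]
wrist_force: [0.1, 0.6, -0.3]
finger_gap: 0.202
```

```bash
python3 - <<'E'
from h import *
b=vision.camera("scene");s=readout.state();print(s["tcp_pos"],s["wrist_force"],s["finger_gap"])
u,v=proj(b,s["tcp_pos"]).astype(int)
cr=b["frame"][v-50:v+50,u-60:u+60,::-1];cv2.imwrite("pics/li.png",cv2.resize(cr,None,fx=5,fy=5))
E
```

```text
[0.46142916 0.27000823 0.18317971] [ 0.13256621  0.02618666 -0.71755483] 0.19913963161302617
```

View pics/li.png

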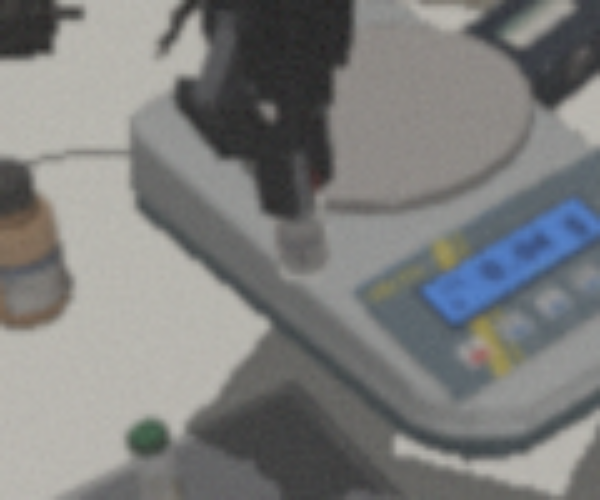

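The vial is held upright. Next I'll carry it over to the tray.

jog_arm --increments '[[[-5,12,0],0],[[-10,24,0],0],[[-14,35,0],0],[[-14,35,0],0],[[-14,35,0],0],[[-14,35,0],0],[[-14,35,0],0],[[-14,35,0],0],[[-14,35,0],0],[[-14,35,0],0],[[-14,35,0],0],[[-10,24,0],0]]'

```text
clock: 7.02
tcp_pos: [0.5344, -0.1312, 0.1792]
ee_rot: [-3.139, 0.004, 0.568]
wrist_force: [-0.2, -0.2, -0.5]
finger_gap: 0.196
```

jog_arm --increments '[[[-7,18,0],0],[[-3,7,0],0],[[0,0,20],0],[[0,0,35],0],[[0,0,30],0],[[0,0,15],0],[[0,0,0],0],[[0,0,0],0]]'

```text
clock: 7.68
tcp_pos: [0.539, -0.1529, 0.08]
ee_rot: [-3.137, 0.003, 0.57]
wrist_force: [0.4, -0.7, 0.5]
finger_gap: 0.196
```

```bash
python3 - <<'E'
from h import *
b=vision.camera("scene");s=readout.state();print(s["tcp_pos"],s["ee_rot"],s["wrist_force"],s["finger_gap"])
t=(np.array([.542,-.154])-s["tcp_pos"][:2])*1000; y=s["ee_rot"][2]
print("tool dx,dy mm",t@[np.cos(y),np.sin(y)],t@[np.sin(y),-np.cos(y)])
u,v=proj(b,s["tcp_pos"]).astype(int)
cr=b["frame"][v-50:v+50,u-60:u+60,::-1];cv2.imwrite("pics/tr.png",cv2.resize(cr,None,fx=5,fy=5))
E
```

```text
[ 0.54054785 -0.15341597  0.08149268] [-3.14002138e+00  1.10948976e-03  5.70198207e-01] [-0.64683365  0.10166619  0.17099252] 0.19623089316709544
tool dx,dy mm 0.9071521989703866 1.2754994926961276
```

View pics/tr.png

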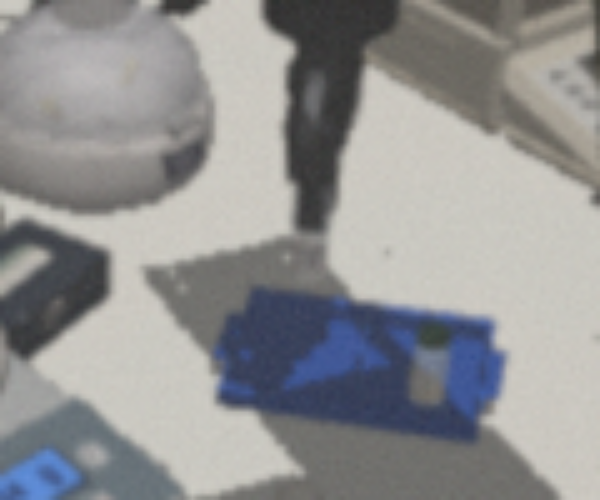

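jog_arm --increments '[[[1,1,20],0],[[0,0,20],0],[[0,0,13],0],[[0,0,7],0],[[0,0,4],0],[[0,0,0],0],[[0,0,0],0],[[0,0,0],0]]'

```text
clock: 8.4
tcp_pos: [0.5436, -0.1545, 0.0191]
ee_rot: [3.14, -0.001, 0.57]
wrist_force: [-0.1, -0.5, 0.4]
finger_gap: 0.197
```

jog_arm --increments '[[[0,0,2],0],[[0,0,1],0],[[0,0,1],0],[[0,0,0],0],[[0,0,0],0]]'

```text
clock: 8.82
tcp_pos: [0.5425, -0.1542, 0.014]
ee_rot: [-3.142, 0.0, 0.57]
wrist_force: [1.2, 1.0, -0.4]
finger_gap: 0.195
```

jog_arm --increments '[[[0,0,1],0],[[0,0,0],0],[[0,0,0],0]]'

```text
clock: 9.07
tcp_pos: [0.5428, -0.1542, 0.0134]
ee_rot: [3.141, -0.0, 0.57]
wrist_force: [-0.1, 0.7, 4.5]
finger_gap: 0.196
```

Contact force is 4.5 N, so the vial is on the floor. I'll open the fingers and retreat straight up.

jog_arm --increments '[[[0,0,0],0],[[0,0,0],0],[[0,0,0],0],[[0,0,0],0],[[0,0,0],0],[[0,0,0],0],[[0,0,0],0]]' --claw 42

```text
clock: 9.65
tcp_pos: [0.5426, -0.1542, 0.0129]
ee_rot: [-3.142, 0.0, 0.57]
wrist_force: [0.4, 0.8, 0.5]
finger_gap: 0.492
```

jog_arm --increments '[[[0,0,-5],0],[[0,0,-10],0],[[0,0,-15],0],[[0,0,-25],0],[[0,0,-35],0],[[0,0,-40],0],[[0,0,-35],0],[[0,0,-10],0],[[0,0,0],0],[[0,0,0],0]]'

```text
clock: 10.48
tcp_pos: [0.5426, -0.1542, 0.1888]
ee_rot: [3.14, -0.001, 0.57]
wrist_force: [-0.7, -1.3, -0.8]
finger_gap: 0.492
```

```bash
python3 - <<'E'
from h import *
b=vision.camera("scene");s=readout.state();print(s["clock"],s["tcp_pos"],s["finger_gap"])
for n,col,X in(("red","red",(.542,-.154,.049)),("gtray","green",(.4625,-.1835,.049)),("gmat","green",(.541,.323,.049))):
    B,k=cap(b,proj(b,X),col); print(n,B,k,proj(b,X),ray(b,B,.047).round(4))
cv2.imwrite("pics/end.png",cv2.resize(b["frame"][130:310,110:370,::-1],None,fx=3,fy=3))
E
```

```text
10.5333 [ 0.54155174 -0.15377203  0.18728089] 0.48971031746323673
red [305.         162.66666667] 18 [304.96402364 163.56455397] [ 0.5471 -0.1599  0.047 ]
gtray [nan nan] 0 [331.77961406 170.89924221] [nan nan nan]
gmat [169.03225806 240.58064516] 31 [169.13323729 240.82497086] [0.5437 0.322  0.047 ]h.py:13: RuntimeWarning: Mean of empty slice.
  return np.array([u[k].mean(),v[k].mean()]),k.sum()
  ret = ret.dtype.type(ret / rcount)
```

View pics/end.png

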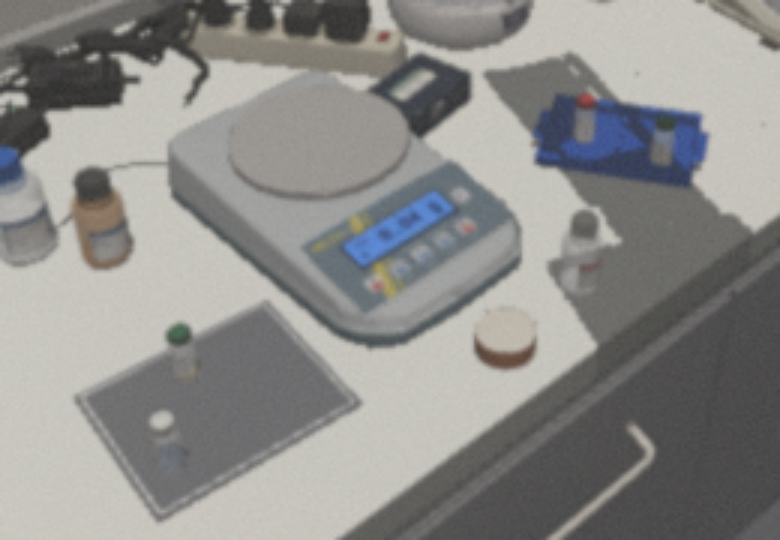

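The last view shows red upright in the far compartment (586,118), green still in the near one (663,140), and the green spare (180,350) and white vial still on the mat. I'm handing the job in.

```bash
python3 -c "
from h import *
print(bot.close_job())"
```

```text
the job is handed in; nothing more can be done
None
```

The tray already held a green-capped vial, so red was the one missing. I took the red vial from the mat, stood it upright in the tray's empty far compartment, and handed the job in at about 10.5 s of the 37 s allowed.

**Last checks:**
- **Red vial:** it stands upright. Its cap is within 1 pixel of where a vial at the target, the compartment's centre (0.542, -0.154), should appear. The scene camera alone puts it about 7 mm off that point, an offset that camera also showed on the green vial in the tray before the move.
- **Spare green vial:** its cap is in the same place as before, within about half a pixel.
- **Green vial in the tray:** it looks upright and in its compartment in the final picture. My colour check for it failed because the arm's shadow darkened the cap, so this rests on the picture only.
- **Gripper:** it was open and clear, about 0.19 m above the bench. The largest wrist force I read was about 7 N.
- **Grip reading:** the fingers read about 17 mm on a 20–22 mm vial. I put that down to soft pads; the vial stayed upright and did not slip.

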